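# Finish loading a heel sample carrier and hold it up level

## Task

Finish the half-empty bay of the heel carrier to match the full one: set the full-size separator board squarely on the heel lying there, then set the spare full-size heel squarely on the board with its round end outwards like the heel below; set both down without dropping them. Then take the carrier by its grip bar, lift it about 10 cm off the table and finish while still holding it there, steady and level with both stacks undisturbed. Leave everything else on the table alone.

Things in the scene. Friction and masses are not known exactly. Their poses are not given: they have to be found in the camera images.
- carrier: plywood tray 120 (x) by 224 (y) mm, floor 6 thick, rim to 14; on its midline (along x, y = 0) an 8 thick panel bears a wooden grip bar 112 long, 16 thick (y), from z = 72 to 94. Origin: centre of underside. Bay centres at y = +62 (full) and y = -62 (holds only a lower heel). Loaded about 0.8 kg, balanced about the bar's middle.
- grip (a point): centre of the carrier's grip bar, 83 mm above the carrier's underside.
- full_bay (a point): centre of the carrier's full bay, on its floor (carrier y = +62, z = 6); sizes in mm.
- open_bay (a point): centre of the carrier's unfilled bay, on its floor (carrier y = -62, z = 6); sizes in mm.
- low_heel: lies alone on the floor of the carrier's unfilled bay, round end outwards: D-shaped black rubber heel block 62 (x, grip it across this) by 72 (y) by 18 high, flat parallel sides, round end towards its -y, other end flat, origin at the centre of its underside; sizes in mm.
- low_heel_round (a point): middle of the round end of low_heel, at its underside, 36 from the origin; sizes in mm.
- card: the separator, loose flat on the table: stiff brown board 64 (x) by 84 (y) by 6 thick; origin at the centre of its underside, z up, x across the 64 width; weighs about 25 g; sizes in mm.
- heel: the spare heel, loose flat on the table, same size as low_heel: D-shaped black rubber heel block 62 (x, grip it across this) by 72 (y) by 18 high, flat parallel sides, round end towards its -y, other end flat, origin at the centre of its underside; weighs about 90 g; sizes in mm.
- heel_round (a point): middle of the round end of the spare heel, at its underside, 36 from the origin; sizes in mm.
- far_low_heel: lower heel of the full bay, same block as low_heel, round end outwards (its y axis is opposite to the carrier's); sizes in mm.
- far_card: separator of the full bay, lying on far_low_heel: stiff brown board 64 (x) by 84 (y) by 6 thick; origin at the centre of its underside, z up, x across the 64 width; sizes in mm.
- far_top_heel: upper heel of the full bay, lying on far_card, same block, round end outwards; its top is 48 above the carrier's underside; sizes in mm.
- small_heel: bystander, leave alone; origin at the centre of its underside: a smaller D-shaped black heel, 44 by 50 by 14; sizes in mm.
- offcut: bystander, leave alone; origin at the centre of its underside: a small square board offcut, 46 by 46 by 6; sizes in mm.
- tape: bystander, leave alone; origin at the centre of its underside: roll of tape, 80 across, 24 high; sizes in mm.
- mug: bystander, leave alone; origin at the centre of its underside: white mug, 76 across, 90 high; sizes in mm.
- jar: bystander, leave alone; origin at the centre of its underside: white adhesive jar, 64 across, 100 high; sizes in mm.
- last: bystander, leave alone; origin at the centre of its underside: green plastic shoe last, 236 long (x), 66 wide, 116 high; sizes in mm.
Things that resemble listed ones, but are neither listed nor needed, are in the scene too. Leave any pink or white look-alike of the far_top_heel alone.

How it is judged (in metres and radians):
On the way, in this order (a step that is already met when the one before it is completed fails the run):
1. the separator lies squarely on the lower heel, released (horizontal distance between card and low_heel below 0.012 m and z of card in the frame of low_heel between 0.015 and 0.021 m and angle between the x axis of card and the x axis of low_heel, either way round below 0.2 rad and angle between the z axis of card and the z axis of low_heel, either way round below 0.1 rad and contact force between the fingers and card below 0.05 N and linear speed of card below 0.02 m/s), for 0.2 s.
2. the spare heel lies squarely on the separator, round end outwards, released (horizontal distance between each of heel, card and low_heel below 0.012 m and z of heel in the frame of low_heel between 0.021 and 0.027 m and angle between the x axis of each of heel, card and the x axis of low_heel, either way round below 0.2 rad and angle between the z axis of each of heel, card and the z axis of low_heel, either way round below 0.1 rad and horizontal distance between heel_round and low_heel_round below 0.02 m and z of card in the frame of low_heel between 0.015 and 0.021 m and contact force between the fingers and heel below 0.05 N and linear speed of heel below 0.02 m/s), for 0.2 s.
At the end, for the whole second after the job is handed in: Carrier held by the fingers, underside 60-160 mm up, tilt < 0.1 rad, still; board and spare heel layered on the lower heel within 12 mm and 0.2 rad, round ends within 20 mm; lower heel and the full bay's pieces in their layers within 15 mm of the bay centres; fingers off board and heel (height (world z) of carrier between 0.06 and 0.16 m and angle between carrier's own z axis and vertical below 0.1 rad and linear speed of carrier below 0.02 m/s and angular speed of carrier below 0.1 rad/s and contact force between the fingers and carrier above 2 N and contact force between carrier and small_heel below 0.05 N and contact force between carrier and offcut below 0.05 N and contact force between carrier and tape below 0.05 N and contact force between carrier and mug below 0.05 N and contact force between carrier and jar below 0.05 N and contact force between carrier and last below 0.05 N and horizontal distance between each of card, heel and low_heel below 0.012 m and z of card in the frame of low_heel between 0.015 and 0.021 m and angle between the x axis of each of card, heel and the x axis of low_heel, either way round below 0.2 rad and angle between the z axis of each of card, heel and the z axis of low_heel, either way round below 0.1 rad and z of heel in the frame of low_heel between 0.021 and 0.027 m and horizontal distance between heel_round and low_heel_round below 0.02 m and contact force between the fingers and card below 0.05 N and contact force between the fingers and heel below 0.05 N and horizontal distance between low_heel and open_bay below 0.015 m and z of low_heel in the frame of carrier between 0.002 and 0.01 m and horizontal distance between each of far_low_heel, far_card, far_top_heel and full_bay below 0.015 m and z of far_low_heel in the frame of carrier between 0.002 and 0.01 m and z of far_card in the frame of carrier between 0.02 and 0.028 m and z of far_top_heel in the frame of carrier between 0.026 and 0.034 m); the arm keeps its last pose, push and grip.
It fails at once if a bystander is moved more than 30 mm (distance of any of small_heel, offcut, tape, mug, jar, last from where it was at the start of the episode above 0.03 m).
It fails at once if the separator is dropped (linear speed of card above 0.6 m/s and contact force between the fingers and card below 0.02 N).
It fails at once if the spare heel is dropped (linear speed of heel above 0.6 m/s and contact force between the fingers and heel below 0.02 N).
It fails at once if the carrier is tipped by more than 0.35 rad (angle between carrier's own z axis and vertical above 0.35 rad).
It also fails if it takes over 67 s, if anything falls off the work surface, if the arm or the gripper's body presses on something with over 40 N, if the wrist force passes 120 N, or if a joint passes its speed limit or range.

## Robot

A 6-joint arm with a two-finger parallel gripper is mounted at the origin on the work surface. World frame = base frame: x ahead of the robot, y to its left, z up, the work surface at z = 0. Lengths are in m, angles in degrees, forces in N, time in s.
With the tool pointing down it reaches from about 0.35 to 0.875 m from the base axis. Payload 4.2 kg.
Tool frame: the origin (TCP) lies between the finger pads; the fingertips stand 14 mm ahead of it and the grasp point (between the pads) lies 5 mm behind it (arm.tips_ahead is the distance from the TCP to the fingertips, in m); z points along the fingers, y is the line along which they close (so a half turn about z gives the same grasp; the last joint's range is limited). The gripper opens to 85 mm and grips with 20 to 120 N. Pads are 22 mm wide; open, the fingers measure 114 mm over their backs; the gripper's body (76 mm by 85 mm) begins 54 mm behind the grasp point. The pads swing forward as they close: fully open they stand 13 mm farther back than shut.
Start: joints at [-52.219, 22.042, 0.453, 0, -68.411, -14.817], TCP at [0.244, -0.575, 0.214] pointing down, gripper open.
Joint ranges: [-179.83, 179.83], [-69.29, 118.12], [-61.27, 80.66], [-181.25, 117.63], [-171.15, -9.14], [-177.46, 177.46]. Speed limits (degrees/s): [159.86, 159.86, 180, 180, 180, 180].

## Interface

Orientations are given as [roll, pitch, yaw] about the fixed x, y, z axes, in that order (R = Rz(yaw) Ry(pitch) Rx(roll)).
In Python, from workcell import arm gives the robot as it stands. The module is installed in compiled form; this text tells all that it offers.
- The arm moves only by the tool send_rows, never from a script. Its argument "commands" is a list of rows, each a list of 6 numbers: the shift along the tool's x, y, z in units of 50 mm (1.0 is 50 mm), then the turn, a rotation vector about the tool's x, y, z in units of 8 degrees (1.0 is 8 degrees). A call has 1 to 12 rows; each row is the pose to reach, as a shift and turn from the pose commanded when the call began, along the tool's axes at that moment; what a row does not reach only later rows make up. A row lasts 1/10 s, in which the tool goes at most 50 mm and 8.59 degrees, less where a joint would pass 70% of its speed; a pose out of reach is approached as far as the arm can. A call with a gripper value outside its range is refused whole. "grip" is the closure, from -1 (fully open) to 1 (shut), set as the call begins (left out, the last holds). The fingers move at their own pace and stop on an object; "newtons" is the grip in N (left out, the last holds). Time passes only in rows, so rows that repeat a pose let the fingers close. It gives the time, the measured TCP pose, the force, the opening and the grip force at its end, in the units of the state.
- arm.read_state(): the state, without advancing time (a new reading comes with each control period).
- arm.camera(name): name is "side" or "top" or "wrist"; returns a dict with "color" (400x640x3 uint8, red, green, blue), "intrinsics" (3x3 intrinsics, pixels), "T" (4x4, takes a point from camera to world coordinates). Camera axes: x right, y down, z forward; pixel columns grow to the right and rows downward; lengths in m; the calibration is good to about 2 mm. A picture is of the moment at which its call begins. There is no depth.
- arm.close_job(): hands the job in; it is judged then, once.
The state is a dict: "clock": time; "qpos": joint angles; "joint_vel": joint speeds; "joint_efforts": joint torques, N m; "ee_pos": TCP position; "orientation": TCP orientation; "force": force on the tool from outside, world axes, zero at the start; "moment": the same for the moment, N m; "width": opening from 0.0 (shut) to 1.0 (fully open); "grasp_force": force on a finger pad.
Only numpy, scipy, OpenCV 4.12 (cv2) and the standard library are available. Lean on these libraries where they do the work, as an engineer would, in place of code of your own. Each camera call takes 0.05 s, during which the arm holds its last target. There are 200 camera calls.

## Working session

There is one attempt and no reset: what is moved stays moved. The work goes in short steps, Python scripts to look and compute and a tool call to move; the robot and the scene stay as the last step left them, time stands still between calls to the robot, and variables do not carry over. Pictures are saved under pics/ and viewed, at most 10 in all, crops included, and the job is handed in when it is done.

Besides the shell and the picture viewer there is one more tool, called after "Call:" in YAML: its name, and indented under it one key for each argument. send_rows: Moves the arm, as the interface text tells. Its arguments: {"type":"object","properties":{"commands":{"type":"array","items":{"type":"array","items":{"type":"number"}}},"grip":{"type":"number"},"newtons":{"type":"number"}},"required":["commands"]}

```bash
mkdir -p pics
cat > h.py <<'E'
import numpy as np, cv2
from workcell import arm
from scipy.spatial.transform import Rotation as R
def snap(n,tag):
    c=arm.camera(n); cv2.imwrite(f'pics/{tag}.png',c['color'][:,:,::-1]); np.savez(f'pics/{tag}.npz',K=c['intrinsics'],T=c['T'],img=c['color']); return c
def load(tag):
    d=np.load(f'pics/{tag}.npz'); return d
def ray(tag,u,v):
    d=load(tag);K,T=d['K'],d['T']; r=T[:3,:3]@np.linalg.solve(K,[u,v,1.]); return T[:3,3],r
def onz(tag,u,v,z):
    o,r=ray(tag,u,v); return o+r*(z-o[2])/r[2]
def tri(*obs):
    A=np.zeros((3,3));b=np.zeros(3)
    for t,u,v in obs:
        o,r=ray(t,u,v); r=r/np.linalg.norm(r); P=np.eye(3)-np.outer(r,r); A+=P;b+=P@o
    return np.linalg.solve(A,b)
def proj(tag,p):
    d=load(tag);K,T=d['K'],d['T']; q=K@(T[:3,:3].T@(np.asarray(p)-T[:3,3])); return q[:2]/q[2]
def delta(p,yaw=None,rpy=None):
    """tool-frame delta to world TCP p with tool pointing down, in row units, from measured pose"""
    s=arm.read_state(); C=R.from_euler('xyz',s['orientation'],degrees=True)
    G=R.from_euler('xyz',[180,0,yaw],degrees=True) if rpy is None else R.from_euler('xyz',rpy,degrees=True)
    d=C.inv().apply(np.array(p)-s['ee_pos'])/0.05; w=np.degrees((C.inv()*G).as_rotvec())/8
    return np.round(d,3),np.round(w,3)
E
python3 - <<'E'
from h import *
for n in('side','top','wrist'):
    c=snap(n,n+'0'); print(n,c['T'].round(3).tolist(),c['intrinsics'][0].round(1),c['intrinsics'][1].round(1))
print(arm.read_state())
a=cv2.imread('pics/side0.png');b=cv2.imread('pics/top0.png')
E
```

```text
side [[0.973, -0.155, 0.169, 0.32], [-0.229, -0.659, 0.717, -1.081], [-0.0, -0.736, -0.677, 1.115], [0.0, 0.0, 0.0, 1.0]] [481.1   0.  321. ] [  0.  481.1 202.1]
top [[0.021, -0.986, 0.164, 0.361], [-1.0, -0.023, -0.013, 0.048], [0.016, -0.164, -0.986, 1.207], [0.0, 0.0, 0.0, 1.0]] [364.9   0.  323.9] [  0.  364.9 198.4]
wrist [[-0.389, 0.881, 0.27, 0.175], [0.921, 0.371, 0.116, -0.604], [0.002, 0.294, -0.956, 0.374], [0.0, 0.0, 0.0, 1.0]] [279.6   0.  317.8] [  0.  279.6 199.1]
{'clock': 0.15, 'qpos': array([-5.22196804e+01,  2.20796163e+01,  3.97418847e-01, -1.96923945e-02,
       -6.84087116e+01, -1.48177495e+01]), 'joint_vel': array([ 0.05887966, -0.12796292,  0.21733947,  0.12043456,  0.041996  ,
        0.01424023]), 'joint_efforts': array([-8.82251243e-04, -3.92677975e+01,  1.88581574e+01,  4.18863282e+00,
       -3.43542932e-03,  8.06521740e-06]), 'ee_pos': array([ 0.24367553, -0.57504312,  0.21268357]), 'orientation': array([ 1.79907433e+02, -5.55928941e-03, -1.57044686e+02]), 'force': array([-0.33778637,  0.11716051, -0.45048751]), 'moment': array([0.02092867, 0.06086949, 0.00557051]), 'grasp_force': 0.0, 'width': 0.9978599863893751}
```

View pics/top0.png

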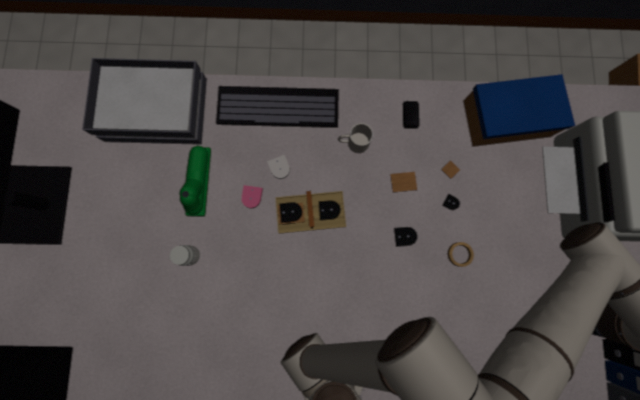

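View pics/side0.png

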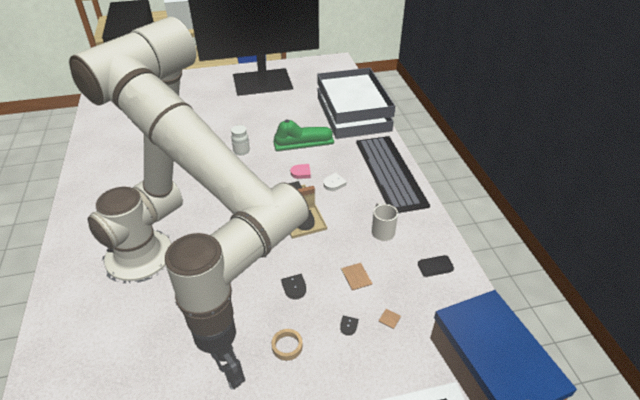

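The top view gives these candidates:
- **Boards:** the separator is the large board (404,182). The offcut is the small square (451,169).
- **Heels:** the spare is the large black heel (405,236). The small heel is at (452,202), and the pink (252,196) and white (279,166) are look-alikes to leave alone.
- **Carrier:** (310,211). I'll confirm which bay is full from close up.

Run:
```python
from h import *
for n,u,v,z in [('card',404,182,.006),('heel',405,236,.018),('grip',310,210,.094),('L',290,212,.03),('Rr',329,210,.03),('tape',460,254,.02),('mug',361,138,.09)]:
    print(n,onz('top0',u,v,z).round(3))
img=load('top0')['img'].astype(int)
# segment card & heel near pixels
hsv=cv2.cvtColor(load('top0')['img'],cv2.COLOR_RGB2HSV)
for n,u,v in [('card',404,182),('heel',405,236)]:
    g=hsv[v-18:v+19,u-18:u+19]
    m=((g[...,1]>100) if n=='card' else (g[...,2]<60)).astype(np.uint8)
    c=max(cv2.findContours(m,0,1)[0],key=cv2.contourArea); print(n,cv2.minAreaRect(c))
# heading to view: where would TCP need to be so the wrist camera looks at table midpoint of heel/card
print(onz('wrist0',318,199,0))
print(delta([0.40,-0.19,0.30],-157))
```

```text
card [ 0.623 -0.236  0.006]
heel [ 0.441 -0.234  0.018]
grip [0.509 0.076 0.094]
L [0.51  0.142 0.03 ]
Rr [0.519 0.016 0.03 ]
tape [ 0.387 -0.411  0.02 ]
mug [ 0.745 -0.08   0.09 ]
card ((17.369232177734375, 17.453845977783203), (17.861000061035156, 23.69063377380371), 82.87498474121094)
heel ((18.311477661132812, 17.92622947692871), (18.74089813232422, 21.819114685058594), 84.80557250976562)
[ 0.28021337 -0.5587885   0.        ]
(array([-5.882,  5.874, -1.737]), array([ 0.012, -0.001, -0.006]))
```

Run:
```python
from h import *
print(delta([0.53,-0.27,0.25],-90))
```

```text
(array([-7.652,  3.386, -0.742]), array([ 1.100e-02,  6.000e-03, -8.381e+00]))
```

Call:
send_rows:
  commands:
    - [-7.65, 3.39, -0.74, 0.01, 0, -8.38]
    - [-7.65, 3.39, -0.74, 0.01, 0, -8.38]
    - [-7.65, 3.39, -0.74, 0.01, 0, -8.38]
    - [-7.65, 3.39, -0.74, 0.01, 0, -8.38]
    - [-7.65, 3.39, -0.74, 0.01, 0, -8.38]
    - [-7.65, 3.39, -0.74, 0.01, 0, -8.38]
    - [-7.65, 3.39, -0.74, 0.01, 0, -8.38]
    - [-7.65, 3.39, -0.74, 0.01, 0, -8.38]
    - [-7.65, 3.39, -0.74, 0.01, 0, -8.38]
    - [-7.65, 3.39, -0.74, 0.01, 0, -8.38]
    - [-7.65, 3.39, -0.74, 0.01, 0, -8.38]

```text
clock: 1.25
ee_pos: [0.5298, -0.2697, 0.25]
orientation: [180.0, -0.0, -90.0]
force: [1.1, -0.3, 0.4]
width: 0.999
grasp_force: 0.0
```

Run:
```python
from h import *
s=arm.read_state();print(s['clock'],s['ee_pos'],s['orientation'],s['qpos'].round(0))
snap('wrist','w1');snap('top','t1');snap('side','s1')
```

```text
1.25 [ 0.52976389 -0.26974139  0.249987  ] [ 1.79997147e+02 -2.07674822e-02 -8.99507947e+01] [-11.  18.  -1.   0. -72.  11.]
```

View pics/w1.png

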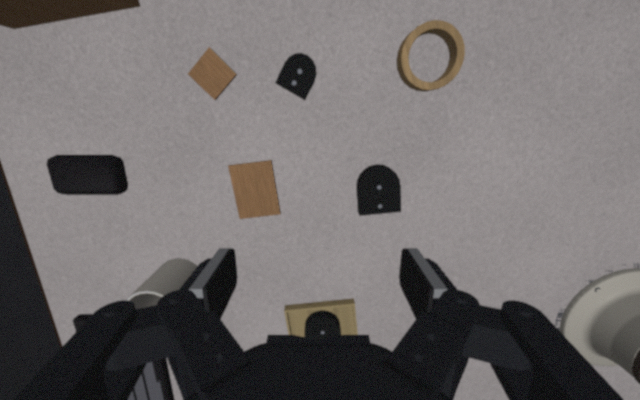

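w1 shows the separator at (255,189) and the spare heel at (379,189), round end up (world -y). The small ones are at (212,73) and (297,76), which settles the choice by size. The carrier starts at (320,320), so I'll move to view it.

Call:
send_rows:
  commands:
    - [-5, 0, -1, 0, 0, 0]
    - [-5, 0, -1, 0, 0, 0]
    - [-5, 0, -1, 0, 0, 0]
    - [-5, 0, -1, 0, 0, 0]
    - [-5, 0, -1, 0, 0, 0]
    - [-5, 0, -1, 0, 0, 0]
    - [-5, 0, -1, 0, 0, 0]

```text
clock: 2.1
ee_pos: [0.5296, -0.0197, 0.3008]
orientation: [-179.9, -0.0, -89.9]
force: [0.1, -0.5, -1.0]
width: 1.0
grasp_force: 0.0
```

```bash
cat >> h.py <<'E'
from scipy.optimize import minimize
def heel2d(n=20):
    a=np.linspace(np.pi,2*np.pi,n); return np.vstack([np.c_[31*np.cos(a),-5+31*np.sin(a)],[[31,36],[-31,36]]])/1000
card2d=np.array([[-32,-42],[32,-42],[32,42],[-32,42]])/1000
def sil(tag,pts2,h,x,y,z,yaw):
    c,s=np.cos(yaw),np.sin(yaw); q=pts2@np.array([[c,s],[-s,c]])+[x,y]
    P=np.vstack([np.c_[q,np.full(len(q),z)],np.c_[q,np.full(len(q),z+h)]])
    uv=np.array([proj(tag,p) for p in P],np.float32); return cv2.convexHull(uv)[:,0]
def mask(tag,kind,u,v,r):
    im=load(tag)['img']; hsv=cv2.cvtColor(im,cv2.COLOR_RGB2HSV)
    m=((hsv[...,1]>90)&(hsv[...,2]>50)) if kind=='card' else (hsv[...,2]<60)
    w=np.zeros(m.shape,bool); w[v-r:v+r,u-r:u+r]=1; m=(m&w).astype(np.uint8)
    c=[k for k in cv2.findContours(m,0,1)[0] if cv2.contourArea(k)>60]
    return min(c,key=lambda k:np.linalg.norm(k[:,0].mean(0)-[u,v]))[:,0].astype(float)
def cost(p,obs,pts2,h):
    e=[]
    for tag,C in obs:
        H=sil(tag,pts2,h,*p).reshape(-1,1,2)
        d=np.array([cv2.pointPolygonTest(H,tuple(map(float,c)),True) for c in C])-0.5
        e.append(np.mean(np.minimum(np.abs(d),4)**2))
    return sum(e)
def fit(obs,pts2,h,p0,freez=True):
    f=(lambda p:cost(p,obs,pts2,h)) if freez else (lambda p:cost([p[0],p[1],p0[2],p[2]],obs,pts2,h))
    q=np.array(p0,float) if freez else np.array([p0[0],p0[1],p0[3]])
    st=np.array([.01,.01,.01,.1]) if freez else np.array([.01,.01,.1])
    S=np.vstack([q]+[q+np.eye(len(q))[i]*st for i in range(len(q))])
    r=minimize(f,q,method='Nelder-Mead',options=dict(initial_simplex=S,xatol=1e-5,fatol=1e-5,maxiter=600)); return r.x,r.fun
E
python3 - <<'E'
from h import *
snap('wrist','w2'); print(arm.read_state()['ee_pos'])
for n,pts,h,p0,uv in [('card',card2d,.006,[.623,-.236,0,0],(255,189)),('heel',heel2d(),.018,[.441,-.234,0,0],(379,189))]:
    obs={}
    for t,r in [('w1',40),('t1',22),('s1',30)]:
        c=uv if t=='w1' else tuple(int(round(k)) for k in proj(t,[p0[0],p0[1],h]))
        try: obs[t]=(t,mask(t,n,*c,r)); print(t,c,len(obs[t][1]),np.r_[obs[t][1].min(0),obs[t][1].max(0)])
        except Exception as e: print(t,'fail',e)
    for sub in [['w1'],['w1','t1'],['w1','s1'],['w1','t1','s1']]:
        o=[obs[k] for k in sub if k in obs]
        x,f=fit(o,pts,h,p0,freez=len(o)>1); print(n,sub,x.round(4),round(f,2))
E
```

```text
[ 0.52946727 -0.02071008  0.30029269]
w1 (255, 189) 182 [229. 161. 279. 217.]
t1 fail min() iterable argument is empty
s1 (356, 275) 75 [343. 264. 371. 288.]
card ['w1'] [ 0.6253 -0.2338  0.1228] 1.21
card ['w1', 't1'] [ 0.6253 -0.2338  0.1228] 1.21
card ['w1', 's1'] [ 0.6275 -0.2308 -0.0098  0.122 ] 1.54
card ['w1', 't1', 's1'] [ 0.6275 -0.2308 -0.0098  0.122 ] 1.54
w1 (379, 189) 150 [357. 165. 399. 214.]
t1 fail min() iterable argument is empty
s1 fail min() iterable argument is empty
heel ['w1'] [ 0.4411 -0.2371  0.1104] 0.97
heel ['w1', 't1'] [ 0.4411 -0.2371  0.1104] 0.97
heel ['w1', 's1'] [ 0.4411 -0.2371  0.1104] 0.97
heel ['w1', 't1', 's1'] [ 0.4411 -0.2371  0.1104] 0.97
```

View pics/w2.png

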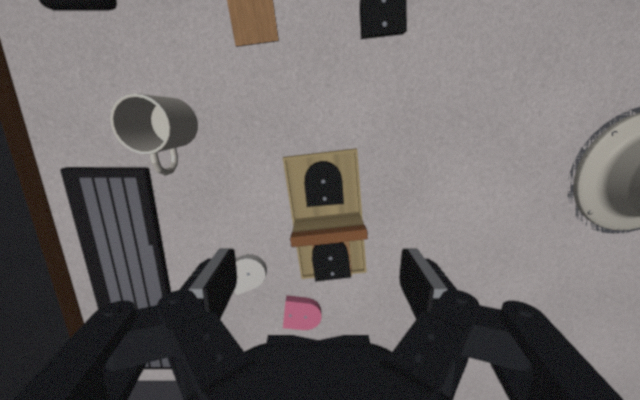

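Run:
```python
from h import *
a=load('w2')['img'][135:300,265:390,::-1]; b=load('top0')['img'][180:245,260:360,::-1]
a=cv2.resize(a,None,fx=3.4,fy=3.4,interpolation=2); b=cv2.resize(b,None,fx=3.7,fy=3.7,interpolation=2)
b=cv2.convertScaleAbs(b,alpha=1.6)
o=np.zeros((600,800,3),np.uint8); o[:a.shape[0],:a.shape[1]]=a; o[:b.shape[0],428:428+b.shape[1]]=b[:,:372]
cv2.imwrite('pics/c1.png',o)
```

```text
(no output)
```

View pics/c1.png

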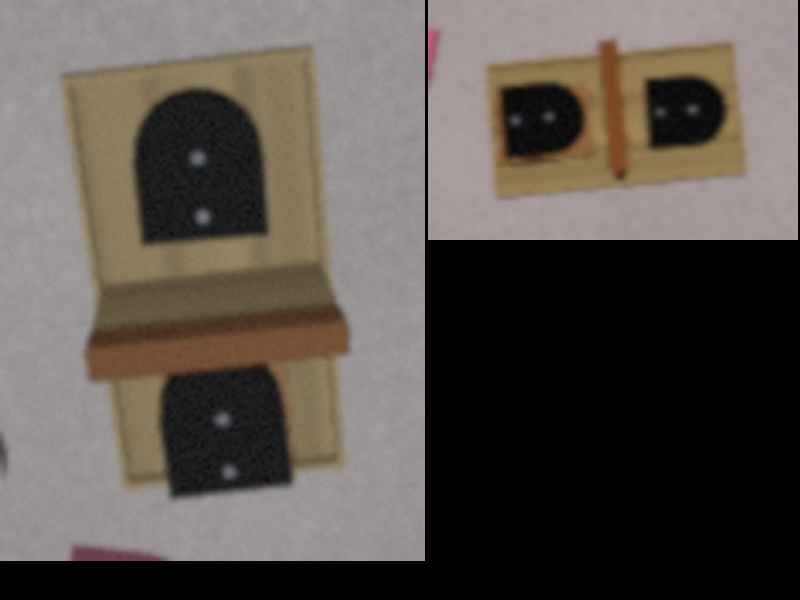

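The crop shows the raised stack with brown board edges in the +y bay, so that one is full. The -y bay holds one low heel, round end towards -y. Next I fit the board, the spare heel, the low heel and the bar.

Run:
```python
from h import *
for n,k,pts,h,p0,uv,w,r in [('card','card',card2d,.006,[.625,-.234,0,.12],(255,189),'w1',40),('heel','heel',heel2d(),.018,[.441,-.237,0,.11],(379,189),'w1',40),('low','heel',heel2d(),.018,[.519,.016,.006,.1],(323,185),'w2',34)]:
    o=[(w,mask(w,k,*uv,r))]
    c=tuple(int(round(q)) for q in proj('top0',[p0[0],p0[1],p0[2]+h])); o.append(('top0',mask('top0',k,*c,19)))
    x,f=fit(o[:1],pts,h,p0,False); print(n,'w',x.round(4),round(f,2))
    x,f=fit(o[1:],pts,h,p0,False); print(n,'t',x.round(4),round(f,2))
    x,f=fit(o,pts,h,p0); print(n,'both',x.round(4),round(f,2))
# bar: red-brown segmentation
for t,box in [('w2',(280,215,375,250)),('top0',(296,185,325,232))]:
    im=load(t)['img']; hsv=cv2.cvtColor(im,cv2.COLOR_RGB2HSV); u0,v0,u1,v1=box
    g=hsv[v0:v1,u0:u1]; m=((g[...,0]<13)&(g[...,1]>95)&(g[...,2]>55)).astype(np.uint8)
    c=max(cv2.findContours(m,0,1)[0],key=cv2.contourArea); R_=cv2.minAreaRect(c); b=cv2.boxPoints(R_)+[u0,v0]; print(t,R_,b.round(1).tolist())
    for q in b: print('   z94',onz(t,*q,.094).round(4),'z72',onz(t,*q,.072).round(4))
# carrier expected from low heel
```

```text
card w [ 0.6253 -0.2338  0.1229] 1.21
card t [ 0.626  -0.2341  0.1261] 0.34
card both [ 0.6269 -0.2327 -0.0064  0.1248] 1.18
heel w [ 0.4411 -0.2371  0.1104] 0.97
heel t [ 0.4419 -0.2375  0.1203] 0.16
heel both [ 0.4407 -0.2367 -0.0028  0.1091] 1.04
low w [0.5219 0.0148 0.0866] 0.83
low t [0.5221 0.0141 0.0733] 0.11
low both [ 5.22e-01  1.58e-02 -3.00e-04  8.46e-02] 0.74
w2 ((48.44672393798828, 20.913936614990234), (15.662683486938477, 75.68788146972656), 84.80557250976562) [[290.0, 231.5], [365.4, 224.7], [366.8, 240.3], [291.5, 247.1]]
   z94 [0.5699 0.067  0.094 ] z72 [0.5723 0.0766 0.072 ]
   z94 [0.4628 0.0564 0.094 ] z72 [0.4588 0.0654 0.072 ]
   z94 [0.4595 0.0806 0.094 ] z72 [0.4553 0.091  0.072 ]
   z94 [0.5685 0.0916 0.094 ] z72 [0.5709 0.1027 0.072 ]
top0 ((12.5, 7.5), (3.0, 3.0), 90.0) [[307.0, 191.0], [310.0, 191.0], [310.0, 194.0], [307.0, 194.0]]
   z94 [0.5684 0.087  0.094 ] z72 [0.5725 0.0878 0.072 ]
   z94 [0.5686 0.0778 0.094 ] z72 [0.5727 0.0783 0.072 ]
   z94 [0.5592 0.0775 0.094 ] z72 [0.5631 0.0781 0.072 ]
   z94 [0.559  0.0868 0.094 ] z72 [0.5629 0.0875 0.072 ]
```

Run:
```python
from h import *
print(arm.tips_ahead, delta([0.626,-0.234,0.12],-83))
```

```text
0.014 (array([ 4.262, -1.929,  3.611]), array([-0.006, -0.006, -0.877]))
```

Call:
send_rows:
  commands:
    - [4.26, -1.93, 3.61, 0, 0, -0.88]
    - [4.26, -1.93, 3.61, 0, 0, -0.88]
    - [4.26, -1.93, 3.61, 0, 0, -0.88]
    - [4.26, -1.93, 3.61, 0, 0, -0.88]
    - [4.26, -1.93, 3.61, 0, 0, -0.88]
    - [4.26, -1.93, 3.61, 0, 0, -0.88]
    - [4.26, -1.93, 3.61, 0, 0, -0.88]
    - [4.26, -1.93, 3.61, 0, 0, -0.88]

```text
clock: 2.95
ee_pos: [0.6249, -0.2362, 0.118]
orientation: [179.8, -0.0, -83.2]
force: [-0.4, -0.3, 0.2]
width: 1.005
grasp_force: 0.0
```

Run:
```python
from h import *
c=snap('wrist','w3'); s=arm.read_state();print(s['ee_pos'],s['orientation'])
p=proj('w3',[.626,-.234,.006]).round().astype(int);print(p)
m=mask('w3','card',*p,110);print(np.r_[m.min(0),m.max(0)]);o=[('w3',m)]
x,f=fit(o,card2d,.006,[.626,-.234,0,.124],False);print(x.round(4),f,delta([x[0],x[1],.025],-90+np.degrees(x[2])))
```

```text
[ 0.62576597 -0.23510394  0.11980404] [-1.79992560e+02 -5.75096357e-02 -8.31086667e+01]
[316 192]
[286. 152. 349. 229.]
[ 0.6249 -0.2337  0.1222] 1.2905652207882097 (array([-0.032,  0.014,  1.896]), array([-0.001, -0.007, -0.014]))
```

View pics/w3.png

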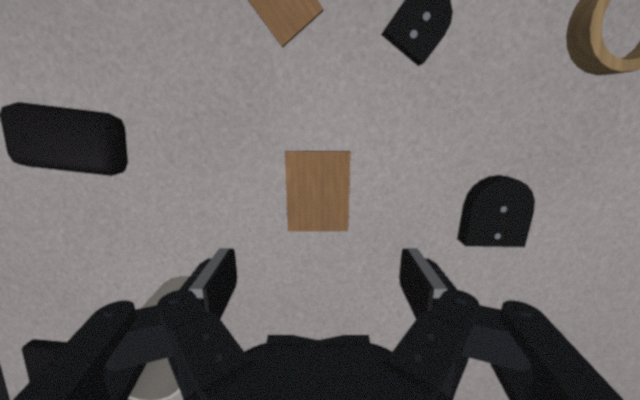

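Call:
send_rows:
  commands:
    - [-0.02, 0.01, 0.5, 0, 0, -0.01]
    - [-0.02, 0.01, 1, 0, 0, -0.01]
    - [-0.02, 0.01, 1.5, 0, 0, -0.01]
    - [-0.02, 0.01, 1.8, 0, 0, -0.01]
    - [-0.02, 0.01, 1.96, 0, 0, -0.01]
    - [-0.02, 0.01, 1.96, 0, 0, -0.01]
    - [-0.02, 0.01, 1.96, 0, 0, -0.01]
  grip: -0.74
  newtons: 20

```text
clock: 3.7
ee_pos: [0.627, -0.2324, 0.0235]
orientation: [-179.8, -0.1, -82.8]
force: [0.0, -1.0, 0.7]
width: 0.871
grasp_force: 0.0
```

Call:
send_rows:
  commands:
    - [0, 0, 0.04, 0, 0, 0]
    - [0, 0, 0.08, 0, 0, 0]
    - [0, 0, 0.12, 0, 0, 0]
    - [0, 0, 0.12, 0, 0, 0]

```text
clock: 4.1
ee_pos: [0.6258, -0.2323, 0.0159]
orientation: [-180.0, -0.0, -82.9]
force: [0.2, 0.5, -0.2]
width: 0.87
grasp_force: 0.0
```

Call:
send_rows:
  commands:
    - [0, 0, 0.02, 0, 0, 0]
    - [0, 0, 0.04, 0, 0, 0]
    - [0, 0, 0.06, 0, 0, 0]
    - [0, 0, 0.06, 0, 0, 0]

```text
clock: 4.5
ee_pos: [0.6259, -0.2323, 0.0128]
orientation: [-180.0, -0.0, -82.9]
force: [-0.4, -1.0, -0.1]
width: 0.867
grasp_force: 0.0
```

Call:
send_rows:
  commands:
    - [0, 0, 0.02, 0, 0, 0]
    - [0, 0, 0.04, 0, 0, 0]
    - [0, 0, 0.04, 0, 0, 0]

```text
clock: 4.8
ee_pos: [0.6259, -0.2323, 0.0109]
orientation: [-180.0, -0.0, -82.9]
force: [-0.0, 0.2, -0.4]
width: 0.868
grasp_force: 0.0
```

Call:
send_rows:
  commands:
    - [0, 0, 0.02, 0, 0, 0]
    - [0, 0, 0.04, 0, 0, 0]
    - [0, 0, 0.05, 0, 0, 0]
    - [0, 0, 0.05, 0, 0, 0]

```text
clock: 5.2
ee_pos: [0.626, -0.2324, 0.0085]
orientation: [-180.0, -0.0, -82.9]
force: [0.1, 0.3, 0.2]
width: 0.87
grasp_force: 0.0
```

Call:
send_rows:
  commands:
    - [0, 0, 0, 0, 0, 0]
    - [0, 0, 0, 0, 0, 0]
    - [0, 0, 0, 0, 0, 0]
    - [0, 0, 0, 0, 0, 0]
    - [0, 0, 0, 0, 0, 0]
  grip: -0.4
  newtons: 20

```text
clock: 5.7
ee_pos: [0.6261, -0.2324, 0.0086]
orientation: [-179.9, -0.1, -82.9]
force: [0.2, 1.3, -0.1]
width: 0.703
grasp_force: 0.0
```

Call:
send_rows:
  commands:
    - [0, 0, 0, 0, 0, 0]
    - [0, 0, 0, 0, 0, 0]
    - [0, 0, 0, 0, 0, 0]
  grip: -0.3

```text
clock: 6.0
ee_pos: [0.6261, -0.2324, 0.0086]
orientation: [-179.9, -0.0, -82.9]
force: [-0.0, 0.2, 0.4]
width: 0.652
grasp_force: 0.0
```

Run:
```python
from h import *
snap('wrist','w4');snap('side','s4')
a=load('w4')['img'][130:400,190:450,::-1];b=load('s4')['img'][225:325,300:420,::-1]
o=np.zeros((400,800,3),np.uint8);a=cv2.resize(a,(385,400));b=cv2.resize(b,(410,342),interpolation=2);o[:,:385]=a;o[:342,390:]=b
cv2.imwrite('pics/c2.png',o)
```

```text
(no output)
```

View pics/c2.png

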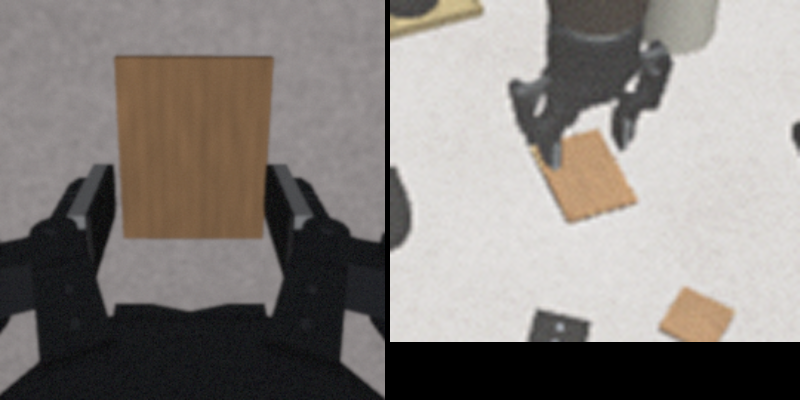

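The wrist view shows both pads beside the board near (266,241) and (369,241), but the gripper reached 0.65 with no force. The tips are therefore above the board, and I'll locate them from the picture.

Run:
```python
from h import *
s=arm.read_state();print(s['ee_pos'],s['width'],s['grasp_force'])
C=R.from_euler('xyz',s['orientation'],degrees=True)
for t,u,u2,v,w in [('w4',266.3,369,241,.652*85)]:
    d=load(t);K,T=d['K'],d['T']; z=K[0,0]*w/(u2-u)/1000
    p=(T@np.r_[z*np.linalg.solve(K,[u,v,1.]),1])[:3]; print(p, C.inv().apply(p-s['ee_pos']))
d=load('w4');print('TCP px',proj('w4',s['ee_pos']),'cam',d['T'][:3,3], (d['T'][2]).round(3))
p=proj('w4',[.626,-.2337,.006]).round().astype(int)
```

```text
[ 0.6260752  -0.23236866  0.00859218] 0.6530664081258036 0.0
[ 0.65498396 -0.23777655  0.03246033] [ 0.0089703  -0.02803942 -0.02383222]
TCP px [318.20515054 237.40679345] cam [ 0.63536917 -0.30652806  0.17009132] [-0.001  0.293 -0.956  0.17 ]
```

Run:
```python
from h import *
print(tri(('w4',369,241),('s4',348.3,273.2)),tri(('w4',266.3,241),('s4',368.8,268.3)))
for x in (-.011,.011): 
  s=arm.read_state();C=R.from_euler('xyz',s['orientation'],degrees=True)
  for z in (-.02,-.01,0,.014):
    p=s['ee_pos']+C.apply([x,-.028,z]); print(x,z,p.round(3),proj('w4',p).round(0),proj('s4',p).round(0))
```

```text
[ 0.59819807 -0.24150404  0.0269153 ] [ 0.65729702 -0.2389137   0.03157838]
-0.011 -0.02 [ 0.652 -0.218  0.029] [269. 270.] [364. 264.]
-0.011 -0.01 [ 0.652 -0.218  0.019] [272. 261.] [364. 266.]
-0.011 0 [ 0.652 -0.218  0.009] [275. 253.] [364. 268.]
-0.011 0.014 [ 0.653 -0.218 -0.005] [278. 243.] [363. 271.]
0.011 -0.02 [ 0.655 -0.24   0.029] [267. 235.] [367. 269.]
0.011 -0.01 [ 0.655 -0.24   0.019] [270. 227.] [367. 271.]
0.011 0 [ 0.655 -0.24   0.009] [273. 221.] [367. 273.]
0.011 0.014 [ 0.655 -0.24  -0.005] [276. 213.] [367. 276.]
```

Two views put the visible tips at about z = 0.029, well behind where they should be. I'll reopen and feel for the table.

Call:
send_rows:
  commands:
    - [0, 0, 0, 0, 0, 0]
    - [0, 0, 0, 0, 0, 0]
    - [0, 0, 0, 0, 0, 0]
    - [0, 0, 0.03, 0, 0, 0]
    - [0, 0, 0.06, 0, 0, 0]
    - [0, 0, 0.06, 0, 0, 0]
  grip: -0.74

```text
clock: 6.7
ee_pos: [0.6258, -0.2323, 0.0052]
orientation: [-180.0, -0.0, -82.9]
force: [-1.1, -0.5, 0.3]
width: 0.867
grasp_force: 0.0
```

Call:
send_rows:
  commands:
    - [0, 0, 0.03, 0, 0, 0]
    - [0, 0, 0.06, 0, 0, 0]
    - [0, 0, 0.06, 0, 0, 0]

```text
clock: 7.0
ee_pos: [0.6259, -0.2323, 0.0022]
orientation: [-180.0, -0.0, -82.9]
force: [-0.0, 0.2, 0.9]
width: 0.869
grasp_force: 0.0
```

Call:
send_rows:
  commands:
    - [0, 0, 0.03, 0, 0, 0]
    - [0, 0, 0.06, 0, 0, 0]
    - [0, 0, 0.06, 0, 0, 0]

```text
clock: 7.3
ee_pos: [0.6259, -0.2323, -0.0007]
orientation: [-180.0, -0.0, -82.9]
force: [-0.3, 0.0, 1.4]
width: 0.868
grasp_force: 0.0
```

Call:
send_rows:
  commands:
    - [0, 0, 0.03, 0, 0, 0]
    - [0, 0, 0.06, 0, 0, 0]
    - [0, 0, 0.06, 0, 0, 0]

```text
clock: 7.6
ee_pos: [0.6259, -0.2323, -0.0037]
orientation: [-180.0, -0.0, -82.9]
force: [-0.2, -0.6, -0.6]
width: 0.869
grasp_force: 0.0
```

Call:
send_rows:
  commands:
    - [0, 0, 0.03, 0, 0, 0]
    - [0, 0, 0.06, 0, 0, 0]
    - [0, 0, 0.06, 0, 0, 0]

```text
clock: 7.9
ee_pos: [0.6259, -0.2324, -0.0067]
orientation: [-180.0, -0.0, -82.9]
force: [-0.3, -0.3, 0.5]
width: 0.874
grasp_force: 0.0
```

Call:
send_rows:
  commands:
    - [0, 0, 0.03, 0, 0, 0]
    - [0, 0, 0.06, 0, 0, 0]
    - [0, 0, 0.06, 0, 0, 0]

```text
clock: 8.2
ee_pos: [0.6259, -0.2323, -0.0097]
orientation: [-180.0, -0.0, -82.9]
force: [0.1, 0.3, 0.9]
width: 0.872
grasp_force: 0.0
```

Run:
```python
from h import *
snap('wrist','w5');snap('side','s5')
a=load('w5')['img'][170:330,210:430,::-1];b=load('s5')['img'][245:305,320:395,::-1]
o=np.zeros((320,800,3),np.uint8);a=cv2.resize(a,(440,320));b=cv2.resize(b,(350,280),interpolation=2);o[:,:440]=a;o[:280,450:]=b
cv2.imwrite('pics/c3.png',o)
```

```text
(no output)
```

View pics/c3.png

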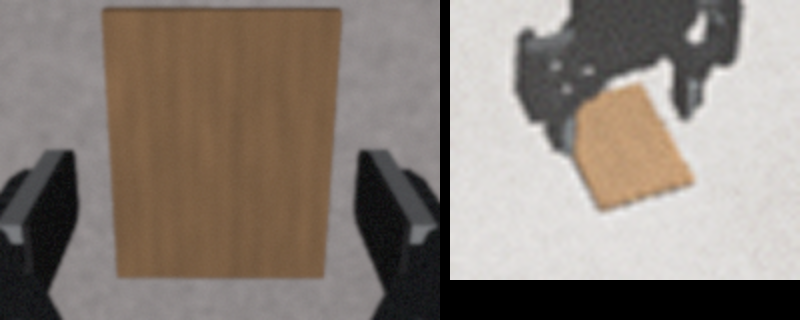

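The pads (248,245) and (389,245) are centred on the board to within 1–2 mm but stand about 15 mm above it. I'll keep descending with care.

Call:
send_rows:
  commands:
    - [0, 0.02, 0.04, 0, 0, 0]
    - [0, 0.02, 0.08, 0, 0, 0]
    - [0, 0.02, 0.12, 0, 0, 0]
    - [0, 0.02, 0.16, 0, 0, 0]
    - [0, 0.02, 0.16, 0, 0, 0]

```text
clock: 8.8
ee_pos: [0.6248, -0.2325, -0.0179]
orientation: [-180.0, -0.0, -82.9]
force: [-0.1, -0.6, -0.3]
width: 0.871
grasp_force: 0.0
```

Call:
send_rows:
  commands:
    - [0, 0, 0.03, 0, 0, 0]
    - [0, 0, 0.06, 0, 0, 0]
    - [0, 0, 0.06, 0, 0, 0]

```text
clock: 9.1
ee_pos: [0.6249, -0.2325, -0.0207]
orientation: [-180.0, -0.0, -82.9]
force: [0.5, -0.4, 0.2]
width: 0.871
grasp_force: 0.0
```

Call:
send_rows:
  commands:
    - [0, 0, 0.03, 0, 0, 0]
    - [0, 0, 0.06, 0, 0, 0]
    - [0, 0, 0.06, 0, 0, 0]

```text
clock: 9.4
ee_pos: [0.6249, -0.2325, -0.0237]
orientation: [-180.0, -0.0, -82.9]
force: [0.8, -0.7, 0.1]
width: 0.872
grasp_force: 0.0
```

Call:
send_rows:
  commands:
    - [0, 0, 0.02, 0, 0, 0]
    - [0, 0, 0.04, 0, 0, 0]
    - [0, 0, 0.04, 0, 0, 0]

```text
clock: 9.7
ee_pos: [0.625, -0.2325, -0.0256]
orientation: [-180.0, -0.0, -82.9]
force: [0.7, -0.5, 0.3]
width: 0.869
grasp_force: 0.0
```

Call:
send_rows:
  commands:
    - [0, 0, 0.02, 0, 0, 0]
    - [0, 0, 0.04, 0, 0, 0]
    - [0, 0, 0.04, 0, 0, 0]

```text
clock: 10.0
ee_pos: [0.6252, -0.2325, -0.0267]
orientation: [-179.9, -0.1, -82.9]
force: [-0.4, 0.3, 4.3]
width: 0.868
grasp_force: 2.1
```

Table contact comes at TCP z = -0.0266, which calibrates the tips. I'll raise a little and close.

Call:
send_rows:
  commands:
    - [0, 0, -0.08, 0, 0, 0]
    - [0, 0, -0.08, 0, 0, 0]
    - [0, 0, -0.08, 0, 0, 0]

```text
clock: 10.3
ee_pos: [0.6251, -0.2325, -0.0235]
orientation: [-179.9, -0.0, -82.9]
force: [0.2, 0.1, -0.2]
width: 0.87
grasp_force: 0.0
```

Call:
send_rows:
  commands:
    - [0, 0, 0, 0, 0, 0]
    - [0, 0, 0, 0, 0, 0]
    - [0, 0, 0, 0, 0, 0]
    - [0, 0, 0, 0, 0, 0]
    - [0, 0, 0, 0, 0, 0]
    - [0, 0, 0, 0, 0, 0]
  grip: -0.4
  newtons: 20

```text
clock: 10.9
ee_pos: [0.6252, -0.2326, -0.0234]
orientation: [-179.9, -0.1, -82.9]
force: [0.8, 0.2, 0.9]
width: 0.743
grasp_force: 22.8
```

Call:
send_rows:
  commands:
    - [0, 0, -0.1, 0, 0, 0]
    - [0, 0, -0.4, 0, 0, 0]
    - [0, 0, -0.8, 0, 0, 0]
    - [0, 0, -1.2, 0, 0, 0]
    - [0, 0, -1.6, 0, 0, 0]
    - [0, 0, -1.6, 0, 0, 0]
    - [0, 0, -1.6, 0, 0, 0]

```text
clock: 11.6
ee_pos: [0.6251, -0.2324, 0.0575]
orientation: [-179.9, -0.1, -82.9]
force: [-0.3, -0.0, -0.5]
width: 0.738
grasp_force: 22.3
```

Run:
```python
from h import *
c=snap('wrist','w6'); s=arm.read_state();print(s['ee_pos'],s['orientation'],s['width'],s['grasp_force'])
zc=s['ee_pos'][2]+.0234
p=proj('w6',[*s['ee_pos'][:2],zc+.006]).round().astype(int)
m=mask('w6','card',*p,110);print(p,np.r_[m.min(0),m.max(0)])
x,f=fit([('w6',m)],card2d,.006,[*s['ee_pos'][:2],zc,.122],False);print('held',x.round(4),f)
C=R.from_euler('xyz',s['orientation'],degrees=True)
off=C.inv().apply(np.r_[x[:2],zc]-s['ee_pos']); dy=np.degrees(x[2])-(s['orientation'][2]+90); print('offset tool',off.round(4),'yaw off',dy)
yaw=-90+np.degrees(.0850)-dy
G=R.from_euler('xyz',[180,0,yaw],degrees=True)
t=np.array([.522,.0148,0])-G.apply([off[0],off[1],0]); print('target tcp',t.round(4),yaw)
for z in(.06,.0006): print(z,delta([t[0],t[1],z],yaw))
```

```text
[ 0.6245051  -0.23223715  0.05644744] [-1.79969494e+02 -1.46845050e-02 -8.28967842e+01] 0.7376055822234541 22.3302099108696
[319 260] [253. 180. 383. 324.]
held [ 0.6254 -0.2328  0.1207] 0.3913578866143872
offset tool [ 0.0007 -0.0008 -0.0234] yaw off -0.18823494870498614
target tcp [0.5211 0.0154 0.    ] -84.94162379268302
0.06 (array([-5.171,  1.439, -0.073]), array([-0.004, -0.002,  0.256]))
0.0006 (array([-5.171,  1.44 ,  1.115]), array([-0.004, -0.002,  0.256]))
```

Call:
send_rows:
  commands:
    - [-0.5, 0.14, -0.07, 0, 0, 0.03]
    - [-1.3, 0.36, -0.07, 0, 0, 0.06]
    - [-2.1, 0.58, -0.07, 0, 0, 0.1]
    - [-2.9, 0.81, -0.07, 0, 0, 0.14]
    - [-3.7, 1.03, -0.07, 0, 0, 0.18]
    - [-4.5, 1.25, -0.07, 0, 0, 0.22]
    - [-5.0, 1.39, -0.07, 0, 0, 0.25]
    - [-5.17, 1.44, -0.07, 0, 0, 0.26]
    - [-5.17, 1.44, -0.07, 0, 0, 0.26]
    - [-5.17, 1.44, -0.07, 0, 0, 0.26]

```text
clock: 12.65
ee_pos: [0.5217, 0.0146, 0.0594]
orientation: [-180.0, -0.1, -85.0]
force: [0.7, 0.2, -0.2]
width: 0.741
grasp_force: 22.3
```

Run:
```python
from h import *
c=snap('wrist','w7');c=snap('top','t7'); s=arm.read_state();print(s['ee_pos'],s['orientation'],s['width'])
print(delta([.5211,.0154,.0006],-84.94))
EOF=0
zc=s['ee_pos'][2]+.0234
x,f=fit([('w7',mask('w7','card',*proj('w7',[*s['ee_pos'][:2],zc+.006]).round().astype(int),110))],card2d,.006,[*s['ee_pos'][:2],zc,.085],False);print('held',x.round(4),f)
a=load('w7')['img'][130:400,150:490,::-1];cv2.imwrite('pics/c4.png',cv2.resize(a,None,fx=2,fy=2))
```

```text
[0.52181288 0.01410816 0.05948371] [-1.79966462e+02 -5.78392117e-02 -8.50473389e+01] 0.7426557202476313
(array([-0.028,  0.013,  1.178]), array([-0.004, -0.007, -0.013]))
held [0.5221 0.0132 0.0824] 7.042603013152177
```

View pics/c4.png

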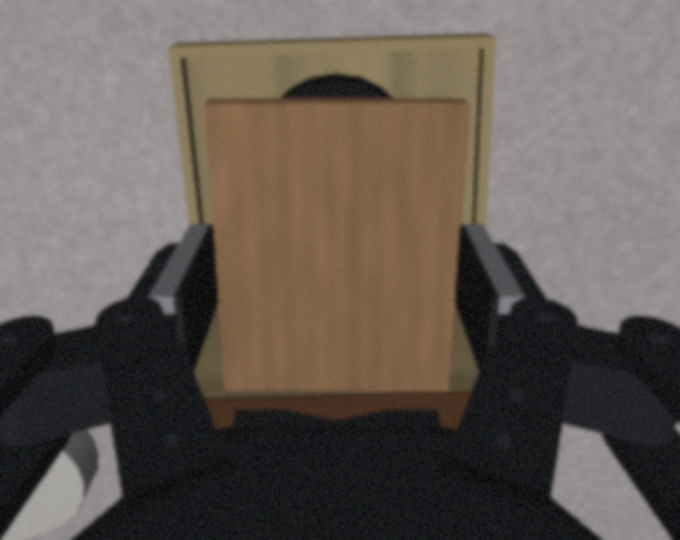

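The board is held centred over the low heel, whose round end shows at (340,85) in the crop. Lowering now.

Call:
send_rows:
  commands:
    - [-0.03, 0.01, 0.3, 0, 0, -0.01]
    - [-0.03, 0.01, 0.6, 0, 0, -0.01]
    - [-0.03, 0.01, 0.9, 0, 0, -0.01]
    - [-0.03, 0.01, 1.06, 0, 0, -0.01]
    - [-0.03, 0.01, 1.1, 0, 0, -0.01]
    - [-0.03, 0.01, 1.1, 0, 0, -0.01]
    - [-0.03, 0.01, 1.1, 0, 0, -0.01]

```text
clock: 13.45
ee_pos: [0.5216, 0.0165, 0.0054]
orientation: [-179.9, -0.0, -84.9]
force: [0.7, -0.3, -0.3]
width: 0.736
grasp_force: 22.3
```

Call:
send_rows:
  commands:
    - [0, 0, 0.02, 0, 0, 0]
    - [0, 0, 0.04, 0, 0, 0]
    - [0, 0, 0.04, 0, 0, 0]
    - [0, 0, 0.04, 0, 0, 0]

```text
clock: 13.85
ee_pos: [0.521, 0.0166, 0.0029]
orientation: [-179.9, -0.0, -84.9]
force: [-0.1, -0.1, -0.2]
width: 0.743
grasp_force: 22.3
```

Call:
send_rows:
  commands:
    - [0.02, 0, 0.015, 0, 0, 0]
    - [0.02, 0, 0.03, 0, 0, 0]
    - [0.02, 0, 0.03, 0, 0, 0]

```text
clock: 14.15
ee_pos: [0.5209, 0.0155, 0.0011]
orientation: [-180.0, -0.1, -84.9]
force: [-0.0, 0.5, 0.3]
width: 0.74
grasp_force: 22.3
```

Call:
send_rows:
  commands:
    - [0, 0, 0.015, 0, 0, 0]
    - [0, 0, 0.03, 0, 0, 0]
    - [0, 0, 0.03, 0, 0, 0]

```text
clock: 14.45
ee_pos: [0.5211, 0.0155, 0.0005]
orientation: [-179.9, -0.1, -84.9]
force: [-2.0, 0.3, 4.3]
width: 0.741
grasp_force: 22.8
```

Contact comes exactly where predicted, so I'll release and lift away.

Call:
send_rows:
  commands:
    - [0, 0, -0.01, 0, 0, 0]
    - [0, 0, -0.01, 0, 0, 0]
    - [0, 0, -0.01, 0, 0, 0]
    - [0, 0, -0.01, 0, 0, 0]
    - [0, 0, -0.01, 0, 0, 0]
  grip: -0.85

```text
clock: 14.95
ee_pos: [0.5209, 0.0155, 0.0002]
orientation: [-180.0, -0.1, -84.9]
force: [0.6, 0.1, -0.0]
width: 0.923
grasp_force: 0.0
```

Call:
send_rows:
  commands:
    - [0, 0, -0.2, 0, 0, 0]
    - [0, 0, -0.8, 0, 0, 0]
    - [0, 0, -1.6, 0, 0, 0]
    - [0, 0, -2.4, 0, 0, 0]
    - [1, 0, -2.8, 0, 0, 0]
    - [2, 0, -2.8, 0, 0, 0]
    - [2, 0, -2.8, 0, 0, 0]
    - [2, 0, -2.8, 0, 0, 0]

```text
clock: 15.75
ee_pos: [0.5296, -0.0852, 0.141]
orientation: [-179.9, -0.0, -85.0]
force: [0.3, 0.6, 0.3]
width: 0.927
grasp_force: 0.0
```

Run:
```python
from h import *
c=snap('wrist','w8'); s=arm.read_state();print(s['clock'],s['ee_pos'],s['orientation'],s['width'])
p=proj('w8',[.522,.0148,.03]).round().astype(int)
hsv=cv2.cvtColor(load('w8')['img'],cv2.COLOR_RGB2HSV); print(p,hsv[p[1],p[0]],hsv[proj('w8',[.522,-.035,.006]).round().astype(int)[1],p[0]])
im=load('w8')['img'];hsv=cv2.cvtColor(im,cv2.COLOR_RGB2HSV)
ref=hsv[p[1]-5:p[1]+5,p[0]-5:p[0]+5].reshape(-1,3).mean(0)
m=((np.abs(hsv[...,0].astype(int)-ref[0])<4)&(hsv[...,1]>90)&(hsv[...,2]>60)).astype(np.uint8); w=np.zeros_like(m);w[p[1]-60:p[1]+60,p[0]-55:p[0]+55]=1;m=cv2.morphologyEx(m*w,cv2.MORPH_OPEN,np.ones((3,3)))
c=max(cv2.findContours(m,0,1)[0],key=cv2.contourArea)[:,0].astype(float);print(np.r_[c.min(0),c.max(0)])
print('card placed',fit([('w8',c)],card2d,.006,[.522,.0148,.024,.085],False))
print(delta([.4415,-.2372,.06],-90+np.degrees(.112)))
o=load('w8')['img'][60:330,180:480,::-1];cv2.imwrite('pics/c5.png',cv2.resize(o,None,fx=2,fy=2))
```

```text
15.8 [ 0.52950466 -0.08423985  0.14062859] [-1.79934841e+02 -3.37705513e-02 -8.49449938e+01] 0.925875387971814
[317 278] [ 14 108 128] [19 67 95]
[288. 241. 347. 310.]
card placed (array([0.5215224 , 0.01512915, 0.08596985]), np.float64(0.25098660299030173))
(array([2.891, 2.025, 1.612]), array([-0.008, -0.004, -0.17 ]))
```

View pics/c5.png

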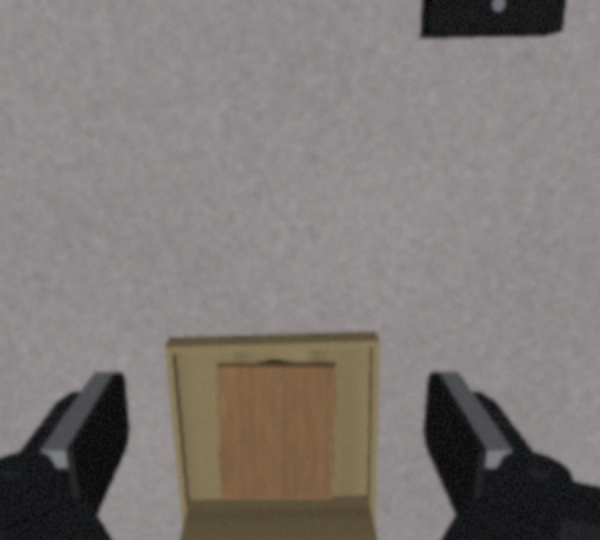

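The board lies squarely on the low heel at (0.5215, 0.0151) with yaw 0.086. Now the spare heel.

Call:
send_rows:
  commands:
    - [0.7, 0.5, 0.1, 0, 0, -0.04]
    - [1.4, 1.0, 0.4, 0, 0, -0.08]
    - [2.1, 1.5, 0.7, 0, 0, -0.12]
    - [2.7, 1.9, 0.9, 0, 0, -0.16]
    - [2.89, 2.03, 1.0, 0, 0, -0.17]
    - [2.89, 2.03, 1.0, 0, 0, -0.17]
    - [2.89, 2.03, 1.0, 0, 0, -0.17]
  grip: -0.8

```text
clock: 16.5
ee_pos: [0.4427, -0.2362, 0.0907]
orientation: [-179.9, -0.1, -83.4]
force: [0.7, -0.3, -0.6]
width: 0.898
grasp_force: 0.0
```

Run:
```python
from h import *
c=snap('wrist','w9'); s=arm.read_state();print(s['ee_pos'],s['orientation'],s['width'])
p=proj('w9',[.4415,-.2372,.009]).round().astype(int)
m=mask('w9','heel',*p,60);print(p,np.r_[m.min(0),m.max(0)])
x,f=fit([('w9',m)],heel2d(),.018,[.4415,-.2372,0,.112],False);print(x.round(4),f)
print(delta([x[0],x[1],.0],-90+np.degrees(x[2])))
```

```text
[ 0.44296511 -0.23603796  0.090893  ] [-1.79871951e+02 -7.69603481e-02 -8.34036497e+01] 0.9010362686194473
[320 198] [286. 159. 354. 238.]
[ 0.4411 -0.2371  0.0991] 0.8304172218581926
(array([0.015, 0.044, 1.818]), array([-0.016, -0.009,  0.115]))
```

Call:
send_rows:
  commands:
    - [0.02, 0.04, 0.5, 0, 0, 0.1]
    - [0.02, 0.04, 1.0, 0, 0, 0.1]
    - [0.02, 0.04, 1.4, 0, 0, 0.1]
    - [0.02, 0.04, 1.7, 0, 0, 0.1]
    - [0.02, 0.04, 1.9, 0, 0, 0.1]
    - [0.02, 0.04, 2.0, 0, 0, 0.1]
    - [0.02, 0.04, 2.0, 0, 0, 0.1]

```text
clock: 17.25
ee_pos: [0.4403, -0.2378, -0.0097]
orientation: [-180.0, -0.0, -84.3]
force: [-0.4, 0.0, -0.2]
width: 0.906
grasp_force: 0.0
```

Call:
send_rows:
  commands:
    - [0, 0, 0.06, 0, 0, 0]
    - [0, 0, 0.12, 0, 0, 0]
    - [0, 0, 0.18, 0, 0, 0]
    - [0, 0, 0.2, 0, 0, 0]
    - [0, 0, 0.2, 0, 0, 0]

```text
clock: 17.75
ee_pos: [0.4398, -0.2384, -0.0197]
orientation: [-180.0, -0.0, -84.3]
force: [0.6, 0.1, -0.1]
width: 0.901
grasp_force: 0.0
```

Call:
send_rows:
  commands:
    - [0, 0, 0, 0, 0, 0]
    - [0, 0, 0, 0, 0, 0]
    - [0, 0, 0, 0, 0, 0]
    - [0, 0, 0, 0, 0, 0]
    - [0, 0, 0, 0, 0, 0]
    - [0, 0, 0, 0, 0, 0]
  grip: -0.35
  newtons: 25

```text
clock: 18.35
ee_pos: [0.4402, -0.2384, -0.0194]
orientation: [-179.9, -0.1, -84.3]
force: [-0.0, -0.6, 4.5]
width: 0.716
grasp_force: 27.9
```

Run:
```python
from h import *
s=arm.read_state();print(s['ee_pos'],s['width'],s['grasp_force'])
```

```text
[ 0.44015107 -0.23837459 -0.01936243] 0.7161052706091728 27.899457067251205
```

Call:
send_rows:
  commands:
    - [0, 0, -0.1, 0, 0, 0]
    - [0, 0, -0.4, 0, 0, 0]
    - [0, 0, -0.9, 0, 0, 0]
    - [0, 0, -1.4, 0, 0, 0]
    - [0, 0, -1.8, 0, 0, 0]
    - [0, 0, -1.8, 0, 0, 0]
    - [0, 0, -1.8, 0, 0, 0]

```text
clock: 19.05
ee_pos: [0.4394, -0.238, 0.0701]
orientation: [-179.9, -0.0, -84.3]
force: [0.4, -0.3, -1.2]
width: 0.718
grasp_force: 27.7
```

Run:
```python
from h import *
c=snap('wrist','w10'); s=arm.read_state();print(s['ee_pos'],s['orientation'],s['width'],s['grasp_force'])
zc=s['ee_pos'][2]+.0197
# round end only is separable from the black fingers: use lateral-free rows above fingers
im=load('w10')['img'];hsv=cv2.cvtColor(im,cv2.COLOR_RGB2HSV);p=proj('w10',[*s['ee_pos'][:2],zc+.018]).round().astype(int)
col=hsv[:,p[0],2];print(p,'black rows',[int(v) for v in np.where(np.diff((col<60).astype(int))!=0)[0]])
H=sil('w10',heel2d(),.018,.4403 if 0 else s['ee_pos'][0],s['ee_pos'][1],zc,np.radians(s['orientation'][2]+90))
print('pred top row',H[:,1].min(),H[:,1].max())
o=im[120:400,160:480,::-1];cv2.imwrite('pics/c6.png',cv2.convertScaleAbs(cv2.resize(o,None,fx=2,fy=2),alpha=2.2))
```

```text
[ 0.43885441 -0.23788316  0.06947263] [ 1.79963205e+02  1.06796277e-02 -8.43485443e+01] 0.7219105881599542 27.669538781046867
[319 269] black rows [194, 256, 269, 306, 317, 328, 340]
pred top row 190.63799 327.4934
```

View pics/c6.png

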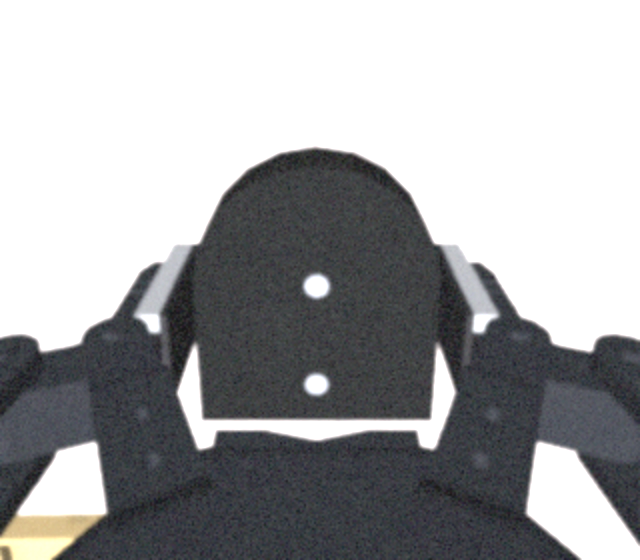

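Run:
```python
from h import *
print(delta([.5213,.0137,.065],-85.1))
```

```text
(array([-4.845, -2.136,  0.089]), array([0.005, 0.001, 0.094]))
```

Call:
send_rows:
  commands:
    - [-0.4, -0.18, 0, 0, 0, 0.01]
    - [-1.1, -0.48, 0, 0, 0, 0.02]
    - [-1.8, -0.79, 0, 0, 0, 0.03]
    - [-2.5, -1.1, 0.05, 0, 0, 0.05]
    - [-3.2, -1.41, 0.05, 0, 0, 0.06]
    - [-3.9, -1.72, 0.09, 0, 0, 0.08]
    - [-4.5, -1.98, 0.09, 0, 0, 0.09]
    - [-4.8, -2.12, 0.09, 0, 0, 0.09]
    - [-4.85, -2.14, 0.09, 0, 0, 0.09]
    - [-4.85, -2.14, 0.09, 0, 0, 0.09]
    - [-4.85, -2.14, 0.09, 0, 0, 0.09]

```text
clock: 20.2
ee_pos: [0.5214, 0.0126, 0.0653]
orientation: [180.0, -0.1, -85.1]
force: [0.5, 0.2, -1.1]
width: 0.719
grasp_force: 27.6
```

Run:
```python
from h import *
s=arm.read_state();print(s['ee_pos'],s['orientation'],s['width'],delta([.5213,.0137,.0145],-85.1))
```

```text
[0.52137072 0.01257366 0.06525643] [ 1.79958577e+02 -6.29818015e-02 -8.51125760e+01] 0.7186465457511186 (array([-2.400e-02, -1.000e-03,  1.015e+00]), array([ 0.005, -0.008, -0.002]))
```

Call:
send_rows:
  commands:
    - [-0.02, 0, 0.2, 0, 0, 0]
    - [-0.02, 0, 0.45, 0, 0, 0]
    - [-0.02, 0, 0.7, 0, 0, 0]
    - [-0.02, 0, 0.9, 0, 0, 0]
    - [-0.02, 0, 1.0, 0, 0, 0]
    - [-0.02, 0, 1.01, 0, 0, 0]
    - [-0.02, 0, 1.01, 0, 0, 0]
    - [-0.02, 0, 1.01, 0, 0, 0]

```text
clock: 21.0
ee_pos: [0.5227, 0.0147, 0.0158]
orientation: [-179.9, -0.0, -85.0]
force: [-0.4, 0.6, -0.6]
width: 0.719
grasp_force: 27.6
```

Call:
send_rows:
  commands:
    - [0, 0, 0.02, 0, 0, 0]
    - [0, 0, 0.04, 0, 0, 0]
    - [0, 0, 0.05, 0, 0, 0]
    - [0, 0, 0.05, 0, 0, 0]

```text
clock: 21.4
ee_pos: [0.5222, 0.0146, 0.0128]
orientation: [-179.9, -0.0, -85.0]
force: [-0.8, -0.4, -1.2]
width: 0.715
grasp_force: 27.6
```

Call:
send_rows:
  commands:
    - [0.02, 0.02, 0.02, 0, 0, 0]
    - [0.02, 0.02, 0.03, 0, 0, 0]
    - [0.02, 0.02, 0.03, 0, 0, 0]

```text
clock: 21.7
ee_pos: [0.5212, 0.0135, 0.0112]
orientation: [-180.0, -0.0, -85.0]
force: [0.5, -0.1, -1.6]
width: 0.722
grasp_force: 27.6
```

Call:
send_rows:
  commands:
    - [0, 0, 0.01, 0, 0, 0]
    - [0, 0, 0.02, 0, 0, 0]
    - [0, 0, 0.02, 0, 0, 0]

```text
clock: 22.0
ee_pos: [0.5214, 0.0136, 0.0107]
orientation: [-179.9, -0.0, -85.0]
force: [-1.2, 0.5, 3.0]
width: 0.716
grasp_force: 28.1
```

Contact again as predicted. Releasing.

Call:
send_rows:
  commands:
    - [0, 0, -0.01, 0, 0, 0]
    - [0, 0, -0.01, 0, 0, 0]
    - [0, 0, -0.01, 0, 0, 0]
    - [0, 0, -0.01, 0, 0, 0]
    - [0, 0, -0.01, 0, 0, 0]
  grip: -0.9

```text
clock: 22.5
ee_pos: [0.5214, 0.0135, 0.0107]
orientation: [-179.9, -0.0, -85.0]
force: [-0.2, -0.2, -0.2]
width: 0.948
grasp_force: 0.0
```

Call:
send_rows:
  commands:
    - [0, 0, -0.1, 0, 0, 0]
    - [0, 0, -0.6, 0, 0, 0]
    - [0, 0, -1.4, 0, 0, 0]
    - [0, 0, -2.2, 0, 0, 0]
    - [0, 0, -3.0, 0, 0, 0]
    - [0, 0, -3.4, 0, 0, 0]
    - [0, 0, -3.4, 0, 0, 0]
    - [0, 0, -3.4, 0, 0, 0]

```text
clock: 23.3
ee_pos: [0.5208, 0.0137, 0.181]
orientation: [-179.9, -0.0, -85.1]
force: [-0.4, -0.5, -1.0]
width: 0.947
grasp_force: 0.0
```

Run:
```python
from h import *
c=snap('wrist','w11'); s=arm.read_state();print(s['clock'],s['ee_pos'],s['orientation'])
p=proj('w11',[.522,.0148,.048]).round().astype(int)
m=mask('w11','heel',*p,60);print(p,np.r_[m.min(0),m.max(0)])
print(fit([('w11',m)],heel2d(),.018,[.522,.0148,.03,.085],False))
# bar mask in w11
im=load('w11')['img'];hsv=cv2.cvtColor(im,cv2.COLOR_RGB2HSV)
q=[proj('w11',[x,.076,.094]).round(1) for x in(.46,.515,.57)];print(q)
o=im[120:390,160:480,::-1];cv2.imwrite('pics/c7.png',cv2.convertScaleAbs(cv2.resize(o,None,fx=2.2,fy=2.2),alpha=1.6))
```

```text
23.35 [0.52027065 0.01353845 0.17997799] [ 1.79957555e+02 -3.77011709e-02 -8.50595309e+01]
[317 186] [290. 152. 345. 216.]
(array([0.52149287, 0.0147613 , 0.08474197]), np.float64(0.7044099057904806))
[array([373.5, 262.1]), array([318.6, 257.9]), array([263.2, 253.6])]
```

View pics/c7.png

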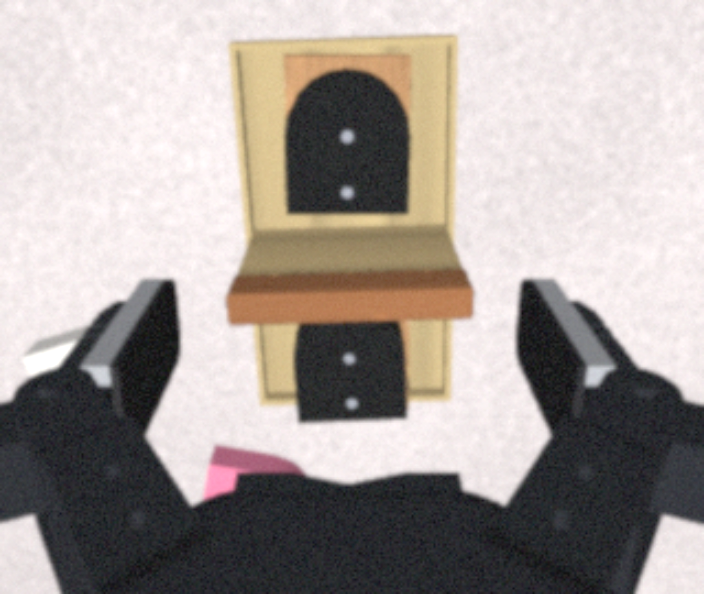

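The spare heel sits squarely on the board at (0.5215, 0.0148), yaw 0.085, round end outwards. The bar's top face has corners (264,253), (375,250), (375,264) and (265,267). I'll work out the grip now. My picture count has passed the limit of 10, so I'll view no more and work with numbers only.

Run:
```python
from h import *
c=np.array([(263.6,253.2),(375,250.5),(375,263.6),(264.5,266.8)]);
P=np.array([onz('w11',*q,.094) for q in c]);print(P.round(4).tolist(),P.mean(0).round(4))
print('len/wid',np.linalg.norm(P[0]-P[1]),np.linalg.norm(P[1]-P[2]),np.degrees(np.arctan2((P[0]-P[1])[1],(P[0]-P[1])[0])))
# second view (w2, full-res): same bar; height check by triangulating ends of the front top edge
for a,b in zip(c,[(291,238.5),(366,232)]): pass
# pixel-accurate light top face in w11: red-brown, bright
for t,box in [('w11',(240,225,400,285)),('w2',(275,215,385,255))]:
    im=load(t)['img'];hsv=cv2.cvtColor(im,cv2.COLOR_RGB2HSV);u0,v0,u1,v1=box;g=hsv[v0:v1,u0:u1].astype(int)
    for V in (75,):
        m=((g[...,0]<13)&(g[...,1]>100)&(g[...,2]>V)).astype(np.uint8);m=cv2.morphologyEx(m,cv2.MORPH_OPEN,np.ones((3,3)))
        k=max(cv2.findContours(m,0,1)[0],key=cv2.contourArea);r=cv2.minAreaRect(k);print(t,V,(np.array(r[0])+[u0,v0]).round(1),np.round(r[1],1),round(r[2],1), onz(t,*(np.array(r[0])+[u0,v0]),.094).round(4))
print('from heel',np.array([.5217,.0149])+.062*np.array([-np.sin(.0855),np.cos(.0855)]))
print(arm.read_state()['qpos'].round(1))
```

```text
[[0.5696, 0.0755, 0.094], [0.4604, 0.0631, 0.094], [0.4583, 0.0775, 0.094], [0.5683, 0.0906, 0.094]] [0.5142 0.0767 0.094 ]
len/wid 0.10991805004339489 0.014546448733471475 6.45676929695832
w11 75 [309.2 263.2] [9.4 4.8] 36.9 [0.5238 0.0827 0.094 ]
w2 75 [322.  234.5] [7. 4.] 90.0 [0.5242 0.0716 0.094 ]
from heel [0.51640546 0.07667352]
[ 19.4  13.5 -17.    0.  -59.5 -14.5]
```

Run:
```python
from h import *
print(delta([.5155,.0767,.15],5.1))
```

```text
(array([-1.267, -0.014,  0.599]), array([ 8.000e-03,  0.000e+00, -1.127e+01]))
```

Call:
send_rows:
  commands:
    - [-0.2, 0, 0, 0, 0, -1]
    - [-0.4, 0, 0, 0, 0, -2]
    - [-0.6, 0, 0, 0, 0, -3]
    - [-0.8, 0, 0, 0, 0, -4]
    - [-1.0, 0, 0, 0, 0, -5]
    - [-1.2, 0, 0, 0, 0, -6]
    - [-1.27, -0.01, 0, 0.01, 0, -7]
    - [-1.27, -0.01, 0, 0.01, 0, -8]
    - [-1.27, -0.01, 0.1, 0.01, 0, -9]
    - [-1.27, -0.01, 0.3, 0.01, 0, -10]
    - [-1.27, -0.01, 0.5, 0.01, 0, -11]
    - [-1.27, -0.01, 0.6, 0.01, 0, -11.27]
  grip: -0.4

```text
clock: 24.55
ee_pos: [0.5146, 0.0764, 0.148]
orientation: [179.9, 0.2, 5.3]
force: [-0.9, -0.4, 0.8]
width: 0.703
grasp_force: 0.0
```

Call:
send_rows:
  commands:
    - [0, 0, 0, 0, 0, 0]
    - [0, 0, 0, 0, 0, 0]

```text
clock: 24.75
ee_pos: [0.5157, 0.0767, 0.1497]
orientation: [180.0, 0.0, 5.1]
force: [0.1, -0.5, -0.7]
width: 0.697
grasp_force: 0.0
```

Run:
```python
from h import *
c=snap('wrist','w12'); s=arm.read_state();print(s['clock'],s['ee_pos'],s['orientation'],s['qpos'].round(0))
# bar edges: brightness/saturation profile; print bar mask rectangle
im=load('w12')['img'];hsv=cv2.cvtColor(im,cv2.COLOR_RGB2HSV).astype(int)
p=proj('w12',[.5155,.0767,.094]).round().astype(int);print('bar px',p)
for dv in(-30,-15,0,15): 
    r=p[1]+dv; print(r,[tuple(hsv[r,u]) for u in range(p[0]-30,p[0]+31,4)])
for e in (.56,.056*0+.4715): print(proj('w12',[.5155+.056*(1 if e>.5 else -1)*.996,.0767+.056*(1 if e>.5 else -1)*.088,.094]))
print(delta([.5155,.0767,.047],5.1))
```

```text
24.8 [0.51602792 0.07684726 0.15020974] [ 1.79973876e+02 -4.25991027e-02  5.08024802e+00] [ 26.  15. -19.   0. -55.  69.]
bar px [318 209]
179 [(np.int64(5), np.int64(67), np.int64(42)), (np.int64(15), np.int64(114), np.int64(137)), (np.int64(16), np.int64(98), np.int64(127)), (np.int64(21), np.int64(84), np.int64(149)), (np.int64(20), np.int64(85), np.int64(147)), (np.int64(12), np.int64(135), np.int64(113)), (np.int64(12), np.int64(138), np.int64(120)), (np.int64(13), np.int64(139), np.int64(123)), (np.int64(13), np.int64(134), np.int64(122)), (np.int64(12), np.int64(135), np.int64(125)), (np.int64(20), np.int64(80), np.int64(149)), (np.int64(20), np.int64(86), np.int64(149)), (np.int64(21), np.int64(84), np.int64(148)), (np.int64(14), np.int64(112), np.int64(134)), (np.int64(14), np.int64(105), np.int64(90)), (np.int64(68), np.int64(38), np.int64(27))]
194 [(np.int64(15), np.int64(35), np.int64(29)), (np.int64(14), np.int64(105), np.int64(117)), (np.int64(15), np.int64(105), np.int64(138)), (np.int64(21), np.int64(83), np.int64(154)), (np.int64(21), np.int64(80), np.int64(156)), (
[... 1391 characters left out ...]
64(84), np.int64(143)), (np.int64(19), np.int64(84), np.int64(143)), (np.int64(17), np.int64(96), np.int64(117)), (np.int64(12), np.int64(132), np.int64(131)), (np.int64(13), np.int64(139), np.int64(125)), (np.int64(12), np.int64(134), np.int64(124)), (np.int64(12), np.int64(138), np.int64(120)), (np.int64(20), np.int64(87), np.int64(138)), (np.int64(20), np.int64(81), np.int64(144)), (np.int64(21), np.int64(87), np.int64(144)), (np.int64(21), np.int64(86), np.int64(142)), (np.int64(20), np.int64(84), np.int64(140)), (np.int64(21), np.int64(84), np.int64(136))]
[317.9034595 139.7290535]
[317.99403364 269.23294526]
(array([-1.200e-02,  1.000e-03,  2.064e+00]), array([ 0.003, -0.005, -0.002]))
```

Run:
```python
from h import *
im=load('w12')['img'];hsv=cv2.cvtColor(im,cv2.COLOR_RGB2HSV)
m=((hsv[...,0]<17)&(hsv[...,1]>122)&(hsv[...,2]>80)).astype(np.uint8); m[:,:295]=0;m[:,340:]=0
m=cv2.morphologyEx(m,cv2.MORPH_OPEN,np.ones((5,5)))
k=max(cv2.findContours(m,0,1)[0],key=cv2.contourArea);print(cv2.boundingRect(k))
x,y,w,h=cv2.boundingRect(k)
print(onz('w12',317,y,.094),onz('w12',317,y+h,.094))
```

```text
(306, 141, 21, 128)
[0.57026635 0.08223209 0.094     ] [0.4598798  0.07266402 0.094     ]
```

The bar is centred at (0.515, 0.077), aligned, and about 110 mm long. I'll descend and grip.

Call:
send_rows:
  commands:
    - [-0.01, 0, 0.3, 0, 0, 0]
    - [-0.01, 0, 0.7, 0, 0, 0]
    - [-0.01, 0, 1.1, 0, 0, 0]
    - [-0.01, 0, 1.5, 0, 0, 0]
    - [-0.01, 0, 1.8, 0, 0, 0]
    - [-0.01, 0, 1.98, 0, 0, 0]
    - [-0.01, 0, 2.06, 0, 0, 0]
    - [-0.01, 0, 2.06, 0, 0, 0]
    - [-0.01, 0, 2.06, 0, 0, 0]

```text
clock: 25.7
ee_pos: [0.5165, 0.0771, 0.0484]
orientation: [-180.0, -0.2, 5.1]
force: [-0.6, -0.7, 0.2]
width: 0.702
grasp_force: 0.0
```

Call:
send_rows:
  commands:
    - [0, 0, 0, 0, 0, 0]
    - [0, 0, 0, 0, 0, 0]
    - [0, 0, 0, 0, 0, 0]
    - [0, 0, 0, 0, 0, 0]
  grip: 0.45
  newtons: 30

```text
clock: 26.1
ee_pos: [0.516, 0.077, 0.048]
orientation: [-180.0, -0.1, 5.1]
force: [-0.4, 0.0, 0.3]
width: 0.275
grasp_force: 0.0
```

Call:
send_rows:
  commands:
    - [0, 0, 0, 0, 0, 0]
    - [0, 0, 0, 0, 0, 0]
    - [0, 0, 0, 0, 0, 0]
    - [0, 0, 0, 0, 0, 0]
    - [0, 0, 0, 0, 0, 0]
  grip: 0.9
  newtons: 40

```text
clock: 26.6
ee_pos: [0.5161, 0.0772, 0.048]
orientation: [-180.0, -0.1, 5.1]
force: [-1.5, 1.2, 3.9]
width: 0.179
grasp_force: 39.3
```

Call:
send_rows:
  commands:
    - [0, 0, 0, 0, 0, 0]
    - [0, 0, 0, 0, 0, 0]
    - [0, 0, 0, 0, 0, 0]
    - [0, 0, 0, 0, 0, 0]
  newtons: 90

```text
clock: 27.0
ee_pos: [0.5162, 0.0771, 0.0481]
orientation: [-180.0, -0.2, 5.1]
force: [-1.4, 2.6, 5.3]
width: 0.171
grasp_force: 88.8
```

Gripped at 15 mm width. Lifting slowly.

Call:
send_rows:
  commands:
    - [0, 0, -0.03, 0, 0, 0]
    - [0, 0, -0.08, 0, 0, 0]
    - [0, 0, -0.15, 0, 0, 0]
    - [0, 0, -0.22, 0, 0, 0]
    - [0, 0, -0.3, 0, 0, 0]
    - [0, 0, -0.36, 0, 0, 0]
    - [0, 0, -0.4, 0, 0, 0]
    - [0, 0, -0.4, 0, 0, 0]
    - [0, 0, -0.4, 0, 0, 0]

```text
clock: 27.9
ee_pos: [0.5157, 0.0769, 0.0677]
orientation: [-180.0, -0.1, 5.1]
force: [0.6, -0.2, -8.5]
width: 0.173
grasp_force: 87.5
```

Call:
send_rows:
  commands:
    - [0, 0, -0.05, 0, 0, 0]
    - [0, 0, -0.15, 0, 0, 0]
    - [0, 0, -0.3, 0, 0, 0]
    - [0, 0, -0.5, 0, 0, 0]
    - [0, 0, -0.7, 0, 0, 0]
    - [0, 0, -0.9, 0, 0, 0]
    - [0, 0, -1.1, 0, 0, 0]
    - [0, 0, -1.3, 0, 0, 0]
    - [0, 0, -1.45, 0, 0, 0]
    - [0, 0, -1.55, 0, 0, 0]
    - [0, 0, -1.6, 0, 0, 0]
    - [0, 0, -1.6, 0, 0, 0]

```text
clock: 29.1
ee_pos: [0.5157, 0.0769, 0.1479]
orientation: [-180.0, -0.1, 5.1]
force: [0.2, 0.0, -8.9]
width: 0.171
grasp_force: 87.5
```

Call:
send_rows:
  commands:
    - [0, 0, 0, 0, 0, 0]
    - [0, 0, 0, 0, 0, 0]
    - [0, 0, 0, 0, 0, 0]
    - [0, 0, 0, 0, 0, 0]
    - [0, 0, 0, 0, 0, 0]
    - [0, 0, 0, 0, 0, 0]
    - [0, 0, 0, 0, 0, 0]
    - [0, 0, 0, 0, 0, 0]

```text
clock: 29.9
ee_pos: [0.5157, 0.0769, 0.1478]
orientation: [-180.0, -0.1, 5.1]
force: [-0.1, -0.3, -7.9]
width: 0.169
grasp_force: 87.5
```

Run:
```python
from h import *
snap('wrist','w13');snap('top','t13');snap('side','s13'); s=arm.read_state();print({k:np.round(s[k],3) for k in('clock','ee_pos','orientation','force','moment','width','grasp_force','joint_vel')})
# tilt check: same camera-to-carrier relation before/after the lift => bar rows in wrist view; and heel fits at the lifted height
for n,p0 in [('new heel',[.5215,.0148]),('far heel',[.5113,.139])]:
    p=proj('w13',[*p0,.148]).round(); print(n,p)
dz=.1
for t in ('t13',):
    for n,p0 in [('new heel',[.5215,.0148]),('far heel',[.5113,.139])]:
        try:
            m=mask(t,'heel',*proj(t,[*p0,dz+.039]).round().astype(int),20);print(n,np.r_[m.min(0),m.max(0)])
            print(fit([(t,m)],heel2d(),.018,[*p0,dz+.03,.085],False))
        except Exception as e: print(n,e)
```

```text
{'clock': np.float64(30.05), 'ee_pos': array([0.516, 0.077, 0.148]), 'orientation': array([-1.79997e+02, -1.10000e-01,  5.12600e+00]), 'force': array([ 0.191,  1.011, -7.619]), 'moment': array([-0.006,  0.013, -0.008]), 'width': np.float64(0.169), 'grasp_force': np.float64(87.547), 'joint_vel': array([-0.146, -0.028, -0.017,  0.008, -0.035,  0.002])}
new heel [417. 238.]
far heel [219. 236.]
new heel [311. 184. 343. 216.]
(array([ 0.52027694,  0.0141369 , -0.1236582 ]), np.float64(7.678882345728973))
far heel [273. 187. 307. 220.]
(array([0.51020527, 0.13456883, 0.10876692]), np.float64(9.684573720465634))
```

Run:
```python
from h import *
im=load('s13')['img'];hsv=cv2.cvtColor(im,cv2.COLOR_RGB2HSV).astype(int)
c,s_=np.cos(.0875),np.sin(.0875);ctr=np.array([.5155,.0767]);h=.100
def W(p,a=0,b=0):
    q=R.from_euler('xy',[a,b]).apply(np.array(p)-[0,0,.083])+[0,0,.083]
    return [ctr[0]+c*q[0]-s_*q[1],ctr[1]+s_*q[0]+c*q[1],h+q[2]]
box=[(x,y,z) for x in(-.06,.06) for y in(-.112,.112) for z in(0,.014)]
wood=((hsv[...,0]>14)&(hsv[...,0]<26)&(hsv[...,1]>55)&(hsv[...,2]>80)).astype(np.uint8)
uv=np.array([proj('s13',W(p)) for p in box]);u0,v0=uv.min(0).astype(int)-12;u1,v1=uv.max(0).astype(int)+12
mm=np.zeros_like(wood);mm[v0:v1,u0:u1]=wood[v0:v1,u0:u1];k=max(cv2.findContours(mm,0,1)[0],key=cv2.contourArea)[:,0].astype(float);print(uv.min(0),uv.max(0),k.min(0),k.max(0))
# outer lower boundary: for each column the lowest wood pixel
def low(P): 
    d={}
    for u,v in P: d[int(u)]=max(d.get(int(u),0),v)
    return d
L=low(k)
def cst(q):
    global h; h=q[2]
    H=cv2.convexHull(np.array([proj('s13',W(p,q[0],q[1])) for p in box],np.float32))
    d=np.array([cv2.pointPolygonTest(H,(float(u),float(v)),True)-.5 for u,v in L.items()]);return np.mean(np.minimum(np.abs(d),3))
r=minimize(cst,[0,0,.1],method='Nelder-Mead',options=dict(initial_simplex=[[0,0,.1],[.05,0,.1],[0,.05,.1],[0,0,.11]]));print('tilt x,y rad, height',r.x,r.fun)
```

```text
[271.08436668 160.71213626] [326.75728133 215.06621361] [271. 168.] [326. 214.]
tilt x,y rad, height [-0.04816114  0.00784081  0.09870073] 0.2245220857198666
```

```bash
python3 -c "
from workcell import arm
print(arm.close_job())"
```

```text
the job is handed in; nothing more can be done
None
```

The job is handed in: the separator board and spare heel are stacked squarely in the open bay, and the carrier is held by its grip bar about 10 cm up, level and still on the last measurements; no verdict came back, and I viewed 12 pictures against your limit of 10.

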